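Load a model aeroplane's battery box and hold its halves pressed together

TASK

Slide the three upright battery cells along the bench, without lifting them or knocking them over, into single file in the lane between the rails of the battery box's lower half, all the way up to the stop. Then pick up the lid by its grip bar, set it fully down over the two dowels, and finish while still gripping it and pressing the two halves firmly together (push down with about 10 to 20 N; do not let go). Leave everything else on the bench where it is.

Things in the scene. Friction and masses are not known exactly. Their poses are not given: they have to be found in the camera images.
- seat (a point): Lower half of a plywood battery box, fixed to the bench: 84 (x) x 80 (y) mm, 30 mm high. Point: centre of its top face. A lane 32 mm wide, its floor flush with the bench, runs along x between two rails (24 mm wide, 30 mm high, x = -42 to 42 mm); open at -x (inner corners chamfered 7 mm), closed by a stop block whose face is at x = 30 mm. z is up.
- mouth (a point): Middle of the lane's open end, at bench level: x = -42 mm, y = 0, 30 mm below seat, same axes; +x leads into the lane. Three cells touching one another and the stop stand centred at x = 17, -9 and -35 mm from seat, so the last one sticks 6 mm out of the mouth.
- dowel_a (a point): Top of a steel dowel standing on one rail at x = 28, y = 28 mm from seat: 10 mm diameter, 19 mm tall, its upper 12 mm tapering to 4 mm.
- dowel_b (a point): Top of the other, equal dowel, at x = -28, y = -28 mm from seat.
- lid_grip (a point): Centre of the wooden grip bar on the loose upper half (lid) of the box, 35 mm above the lid's underside. Bar: 60 mm along the lid's x, 20 mm along y, 28 mm high; its foot is 21 mm and its top 49 mm above the underside. The lid stands right way up on the bench, weighs 0.15 to 0.3 kg, and fits just as well turned half a turn about z.
- lid_under (a point): Centre of the lid's underside, same axes as lid_grip; coincides with seat when the lid is home. The lid is plywood, 84 (x) x 80 (y) x 21 mm, with a central strip 100 mm long; a channel 32 mm wide, 15 mm deep along x clears the cells. Two 12.5 mm dowel holes go right through at (28, 28) and (-28, -28) mm.
- cell1_mid (a point): Centre (half-way up, 21 mm above the bench) of battery cell 1: an upright cylinder 26 mm in diameter, 42 mm tall, 60 to 110 g, standing loose on the bench in front of the lane's mouth. The three cells are alike; any order will do.
- cell2_mid (a point): Centre (half-way up, 21 mm above the bench) of battery cell 2: an upright cylinder 26 mm in diameter, 42 mm tall, 60 to 110 g, standing loose on the bench in front of the lane's mouth. The three cells are alike; any order will do.
- cell3_mid (a point): Centre (half-way up, 21 mm above the bench) of battery cell 3: an upright cylinder 26 mm in diameter, 42 mm tall, 60 to 110 g, standing loose on the bench in front of the lane's mouth. The three cells are alike; any order will do.
- glue: Bystander: white glue bottle, 36 mm across, 100 mm tall. Origin at its underside.
- tape: Bystander: empty cardboard tape core lying flat, 72 mm across, 22 mm high. Origin at its underside.
- spinner: Bystander: pointed aluminium nose cone, 44 mm across, 45 mm tall. Origin at its underside.
- wheel: Bystander: small rubber model wheel lying flat, 46 mm across, 18 mm high. Origin at its underside.
- driver: Bystander: screwdriver lying on the bench.
- paintpot: Bystander: small glass paint pot with steel cap, 52 mm across, 55 mm tall. Origin at its underside.
- cup: Bystander: grey plastic cup, 68 mm across, 70 mm tall. Origin at its underside.
Mind the look-alikes: they are no part of the job. What is shaped like the part that bears cell1_mid but blue, brown or yellow is not meant.

How it is judged (in metres and radians):
On the way, in this order (a step that is already met when the one before it is completed fails the run):
1. the three cells stand upright in single file in the lane, up to the stop, while the lid is still off (x of cell1_mid in the frame of seat between -0.0415 and 0.023 m and y of cell1_mid in the frame of seat between -0.006 and 0.006 m and angle between each of cell1_mid, cell2_mid, cell3_mid's own z axis and vertical below 0.12 rad and height (world z) of each of cell1_mid, cell2_mid, cell3_mid below 0.03 m and x of cell2_mid in the frame of seat between -0.0415 and 0.023 m and y of cell2_mid in the frame of seat between -0.006 and 0.006 m and x of cell3_mid in the frame of seat between -0.0415 and 0.023 m and y of cell3_mid in the frame of seat between -0.006 and 0.006 m and horizontal distance between lid_under and seat above 0.05 m), for 0.2 s.
2. the lid is held in the fingers, clear of the bench (contact force between the fingers and lid above 1 N and height (world z) of lid_under above 0.04 m and contact force between lid and table below 0.01 N), for 0.1 s.
At the end, for the whole second after the job is handed in: Cells upright in the lane, within 6 mm of its centre line, the last at most 6.5 mm short of its place; lid home on both dowels (centre within 3.5 mm, gap under 2.5 mm, level), fingers on it, pressed on the lower half with over 6 N through the last second (x of cell1_mid in the frame of seat between -0.0415 and 0.023 m and y of cell1_mid in the frame of seat between -0.006 and 0.006 m and angle between each of cell1_mid, cell2_mid, cell3_mid's own z axis and vertical below 0.12 rad and height (world z) of each of cell1_mid, cell2_mid, cell3_mid below 0.03 m and x of cell2_mid in the frame of seat between -0.0415 and 0.023 m and y of cell2_mid in the frame of seat between -0.006 and 0.006 m and x of cell3_mid in the frame of seat between -0.0415 and 0.023 m and y of cell3_mid in the frame of seat between -0.006 and 0.006 m and horizontal distance between lid_under and seat below 0.0035 m and z of lid_under in the frame of seat below 0.0025 m and angle between the x axis of lid_under and the x axis of seat, either way round below 0.06 rad and angle between the z axis of lid_under and the z axis of seat, either way round below 0.04 rad and contact force between lid and base above 6 N and contact force between the fingers and lid above 3 N and linear speed of lid below 0.02 m/s); the arm keeps its last pose, push and grip.
It fails at once if a cell is lifted off the bench (height (world z) of any of cell1_mid, cell2_mid, cell3_mid above 0.036 m).
It fails at once if a cell is knocked over (angle between any of cell1_mid, cell2_mid, cell3_mid's own z axis and vertical above 0.6 rad).
It fails at once if a bystander is pushed aside by more than 25 mm (distance of any of glue, tape, spinner, wheel, driver, paintpot, cup from where it was at the start of the episode above 0.025 m).
It also fails if it takes over 72 s, if anything falls off the work surface, if the arm or the gripper's body presses on something with over 40 N, if the wrist force passes 120 N, or if a joint passes its speed limit or range.

ROBOT

A 6-joint arm with a two-finger parallel gripper is mounted at the origin on the work surface. World frame = base frame: x ahead of the robot, y to its left, z up, the work surface at z = 0. Lengths are in mm, angles in rad, forces in N, time in s.
With the tool pointing down it reaches from about 275 to 750 mm from the base axis. Payload 10.2 kg.
Tool frame: the origin (TCP) lies between the finger pads; the fingertips stand 11 mm ahead of it and the grasp point (between the pads) lies 8 mm behind it; z points along the fingers, y is the line along which they close (so a half turn about z gives the same grasp; the last joint's range is limited). The gripper opens to 85 mm and grips with 20 to 120 N. Pads are 22 mm wide; open, the fingers measure 114 mm over their backs; the gripper's body (76 mm by 85 mm) begins 54 mm behind the grasp point. The pads swing forward as they close: fully open they stand 13 mm farther back than shut.
Start: joints at [-1.446, 0.313, 1.498, -0, 1.331, -0.223], TCP at [178.923, -493.576, 242.294] pointing down, gripper open.
Joint ranges: [-2.94, 2.94], [-0.97, 2.17], [0.19, 2.56], [-1.23, 4.37], [0.02, 3.11], [-2.88, 2.88]. Speed limits (rad/s): [2.39, 2.39, 3.01, 3.14, 3.14, 3.14].

INTERFACE

Orientations are given as a unit quaternion [w, x, y, z].
In Python, from rig import sense, eyes, finish_job gives the robot as it stands.
- The arm moves only by the shell command python3 -m jog 'ROWS' [FORCE]. ROWS is JSON, a list of rows, each a list of 7 numbers: the shift along the tool's x, y, z in m, then the turn, a rotation vector about the tool's x, y, z in rad, then the finger opening in m, from 0 to 0.0854. In form: [[dx, dy, dz, rx, ry, rz, gripper], ...]. A call has 1 to 5 rows; each row shifts and turns the commanded pose from where the row before left it, along the tool's axes as they then stand; what a row does not reach is not made up. A row lasts 1/10 s, in which the tool goes at most 50 mm and 8.59 degrees, less where a joint would pass 70% of its speed; a pose out of reach is approached as far as the arm can. A call is refused whole if a number of a shift passes 0.05 or a number of a turn 0.15, either way. A call with a gripper value outside its range is refused whole. The fingers move at their own pace and stop on an object; FORCE is the grip in N (left out, the last holds). Time passes only in rows, so rows that do not move let the fingers close. It gives the time, the measured TCP pose, the force, the opening and the grip force at its end, in the units of the state.
- sense(): the state, without advancing time (a new reading comes with each control period).
- eyes.capture(name): name is "scene" or "top" or "wrist"; returns the picture (480x640x3 uint8, red, green, blue); there is no depth.
- eyes.calibration(name): a dict with "fx", "fy", "cx", "cy" (pixels), "dist" ([k1, k2, p1, p2, k3] as OpenCV has them; the pictures are not rectified), "cam_to_world" (4x4, takes a point from camera to world coordinates); the wrist camera has in their place "mount" (4x4, takes a point from camera to tool coordinates, whose origin is the TCP and whose axes are the flange's). Camera axes: x right, y down, z forward; pixel columns grow to the right and rows downward; lengths in mm; the calibration is good to about 2 mm. A picture is of the moment at which its call begins: read the wrist's pose just before it. calibration takes no time and is no camera call.
- finish_job(): hands the job in; it is judged then, once.
The state is a dict: "time_s": time; "joints": joint angles; "dq": joint speeds; "tau": joint torques, N m; "eef_pos": TCP position; "ee_rot": TCP orientation; "force": force on the tool from outside, world axes, zero at the start; "wrist_torque": the same for the moment, N m; "grip_width": opening from 0.0 (shut) to 1.0 (fully open); "grip_force": force on a finger pad.
Only numpy, scipy, OpenCV 4.12 (cv2) and the standard library are available. Lean on these libraries where they do the work, as an engineer would, in place of code of your own. Each camera call takes 0.05 s, during which the arm holds its last target. There are 200 camera calls.

## Working session

There is one attempt and no reset: what is moved stays moved. The work goes in short steps, Python scripts to look and compute and a shell command to move; the robot and the scene stay as the last step left them, time stands still between calls to the robot, and variables do not carry over. Pictures are saved under pics/ and viewed, at most 10 in all, crops included, and the job is handed in when it is done.

```bash
mkdir -p pics; ls; cat > h.py <<'E'
import numpy as np, cv2, json
from rig import sense, eyes
from scipy.spatial.transform import Rotation as R
def rot(s):
    q=s["ee_rot"]; return R.from_quat([q[1],q[2],q[3],q[0]]).as_matrix()
def cam(name):
    c=eyes.calibration(name)
    K=np.array([[c["fx"],0,c["cx"]],[0,c["fy"],c["cy"]],[0,0,1.]])
    if name=="wrist":
        s=sense(); T=np.eye(4); T[:3,:3]=rot(s); T[:3,3]=s["eef_pos"]; M=T@np.array(c["mount"])
    else: M=np.array(c["cam_to_world"])
    return K,np.array(c["dist"],float),M
def ray(C,px,z):
    K,d,M=C; u=cv2.undistortPoints(np.array(px,float).reshape(-1,1,2),K,d).reshape(-1,2)
    v=np.c_[u,np.ones(len(u))]@M[:3,:3].T; o=M[:3,3]
    return o+v*((z-o[2])/v[:,2])[:,None]
def proj(C,P):
    K,d,M=C; Mi=np.linalg.inv(M); r,_=cv2.Rodrigues(Mi[:3,:3])
    return cv2.projectPoints(np.array(P,float).reshape(-1,1,3),r,Mi[:3,3],K,d)[0].reshape(-1,2)
def snap(name,fn):
    C=cam(name); im=cv2.cvtColor(eyes.capture(name),cv2.COLOR_RGB2BGR); cv2.imwrite("pics/"+fn,im); return C,im
E
python3 - <<'E'
from h import *
s=sense(); print(s)
for n in("top","scene"):
    C,im=snap(n,n+"1.png"); print(n,C[0].tolist(),C[1],C[2].round(3).tolist())
print(eyes.calibration("wrist"))
E
```

```text
pics
{'time_s': 0.0, 'joints': array([-1.44641025e+00,  3.13472394e-01,  1.49844833e+00, -1.83310853e-06,
        1.33099260e+00, -2.23410384e-01]), 'dq': array([-0.00092458, -0.00214733, -0.00218767,  0.00144005,  0.00068758,
        0.00015406]), 'tau': array([ 2.03071097e-03, -4.12258601e+01, -2.59743369e+01, -7.41678036e-05,
        4.05945611e-03,  1.64091563e-05]), 'eef_pos': array([ 178.88608079, -493.32334413,  241.71937218]), 'ee_rot': array([-6.59569417e-04,  9.84917516e-01,  1.73023268e-01,  3.17921387e-05]), 'force': array([-0.98416001,  0.64718622, -1.26699935]), 'wrist_torque': array([-0.02504749,  0.00895237,  0.0223485 ]), 'grip_force': 0.0, 'grip_width': 0.9950186881850257}
top [[443.8670123280909, 0.0, 327.55432098581866], [0.0, 443.8670123280909, 236.3384433035827], [0.0, 0.0, 1.0]] [-0.02032824  0.          0.          0.          0.        ] [[0.029, -0.983, 0.182, 408.799], [-1.0, -0.029, 0.0, -59.624], [0.005, -0.181, -0.983, 987.143], [0.0, 0.0, 0.0, 1.0]]
scene [[555.5889562069667, 0.0, 324.13376174136886], [0.0, 555.5889562069667, 241.9511903734834], [0.0, 0.0, 1.0]] [0.0114206 0.        0.        0.        0.       ] [[-0.52, 0.585, -0.623, 1225.79], [0.854, 0.367, -0.368, 322.305], [0.013, -0.724, -0.69, 785.355], [0.0, 0.0, 0.0, 1.0]]
{'fx': 398.3813862762597, 'fy': 398.3813862762597, 'cx': 316.5892936776908, 'cy': 235.28635848752072, 'dist': array([-0.01513171,  0.        ,  0.        ,  0.        ,  0.        ]), 'mount': array([[-1.30740082e-03, -9.50365199e-01, -3.11133860e-01,
         7.91425773e+01],
       [ 9.99998735e-01, -9.60586975e-04, -1.26791322e-03,
         2.77689043e-01],
       [ 9.06109471e-04, -3.11135124e-01,  9.50365253e-01,
        -1.32589275e+02],
       [ 0.00000000e+00,  0.00000000e+00,  0.00000000e+00,
         1.00000000e+00]])}
```

View pics/top1.png

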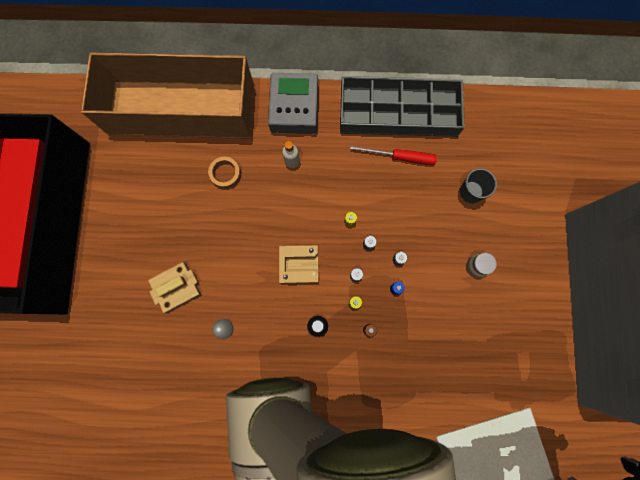

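View pics/scene1.png

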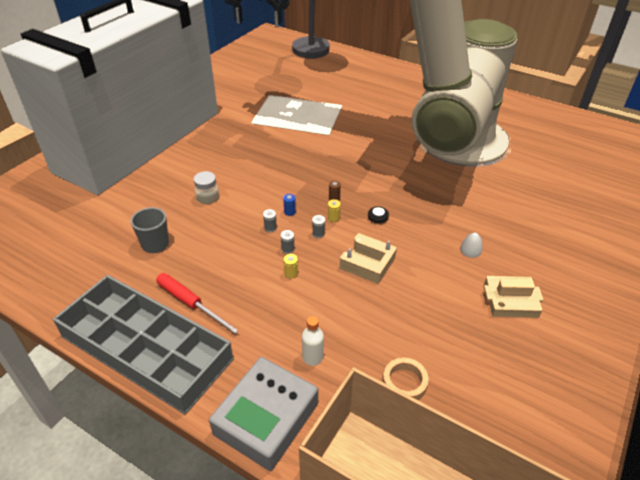

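The top view shows the box at about (299,265), with its lane opening to the right (world -y). The white-topped cells are at (370,242), (401,258) and (357,274), and the lid is at (174,287). The yellow, blue and brown cells are decoys. Next I'll turn these into positions.

```bash
python3 - <<'E'
from h import *
C=cam("top")
for n,p,z in [("c1",(370,242),42),("c2",(401,258),42),("c3",(357,274),42),("y1",(351,218),42),("y2",(356,302),42),("blue",(398,288),42),("dowA",(314,249),49),("dowB",(284,277),49),("seat",(299,265),30),("lid",(172,286),49),("wheel",(318,326),18),("spin",(223,329),20)]:
    print(n,ray(C,[p],z)[0].round(0))
im=cv2.imread("pics/top1.png"); 
cv2.imwrite("pics/crop1.png",cv2.resize(im[200:350,140:420],None,fx=2.8,fy=2.8,interpolation=cv2.INTER_CUBIC))
E
```

```text
c1 [ 574. -152.   42.]
c2 [ 541. -219.   42.]
c3 [ 503. -125.   42.]
y1 [ 625. -109.   42.]
y2 [ 444. -123.   42.]
blue [ 476. -212.   42.]
dowA [554. -31.  49.]
dowB [492.  30.  49.]
seat [521.   1.  30.]
lid [466. 265.  49.]
wheel [392. -45.  18.]
spin [380. 158.  20.]
```

View pics/crop1.png

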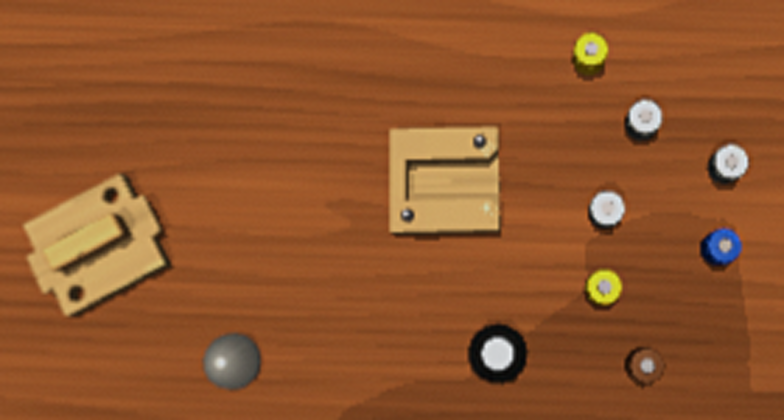

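Crop view: the dowels are at about (407,215) and (480,141). The lane opens toward -y, its yaw is about 90°, and the seat is near (523,0). I'll move the wrist camera over the box and cells, with the tool's y axis along the lane.

```bash
python3 -m jog '[[0,0,0,0,0,0.115,0.085],[0,0,0,0,0,0.115,0.085],[0,0,0,0,0,0.116,0.085],[0.03,-0.035,0,0,0,0,0.085],[0.03,-0.035,0,0,0,0,0.085]]'
python3 -m jog '[[0.032,-0.034,0,0,0,0,0.085],[0.032,-0.034,0,0,0,0,0.085],[0.032,-0.034,0,0,0,0,0.085],[0.032,-0.034,0,0,0,0,0.085],[0.032,-0.034,0,0,0,0,0.085]]'
python3 -m jog '[[0.032,-0.034,0,0,0,0,0.045],[0.032,-0.034,0,0,0,0,0.045],[0.032,-0.034,0,0,0,0,0.045],[0.032,-0.034,0,0,0,0,0.045],[0.032,-0.034,0,0,0,0,0.045]]'
python3 -m jog '[[0,0,0,0,0,0,0.045],[0,0,0,0,0,0,0.045]]'
python3 - <<'E'
from h import *
s=sense(); print(s["eef_pos"],rot(s).round(3).tolist(),s["joints"].round(2),s["time_s"])
C,im=snap("wrist","w1.png")
E
```

```text
time_s: 0.6
eef_pos: [238.9, -422.6, 241.6]
ee_rot: [-0.001, 1.0, -0.0, -0.0]
force: [0.7, 0.4, -0.2]
grip_width: 0.995
grip_force: 0.0
time_s: 1.1
eef_pos: [399.4, -251.5, 242.2]
ee_rot: [-0.0, 1.0, 0.001, -0.0]
force: [-0.4, -0.4, 0.1]
grip_width: 0.997
grip_force: 0.0
time_s: 1.6
eef_pos: [559.1, -81.1, 242.0]
ee_rot: [-0.0, 1.0, 0.001, -0.0]
force: [0.4, -0.6, 1.2]
grip_width: 0.529
grip_force: 0.0
time_s: 1.8
eef_pos: [558.2, -82.3, 241.6]
ee_rot: [-0.0, 1.0, 0.002, -0.001]
force: [-0.0, -0.7, 0.2]
grip_width: 0.526
grip_force: 0.0
[558.17710444 -82.27576058 241.60991952] [[1.0, 0.004, -0.001], [0.004, -1.0, 0.0], [-0.001, -0.0, -1.0]] [-0.35  0.4   1.38 -0.    1.37  1.21] 1.8
```

View pics/w1.png

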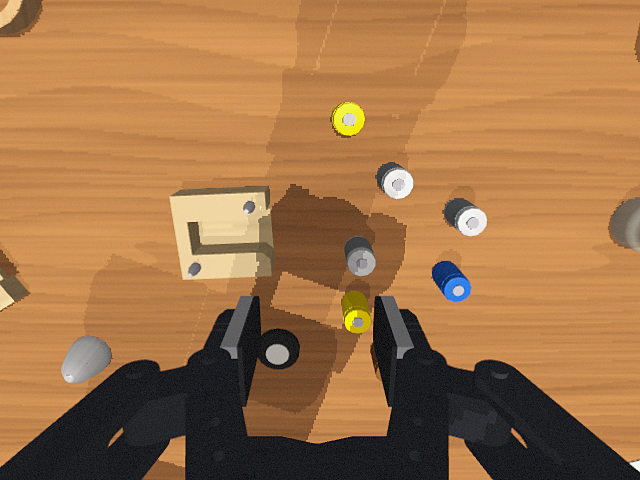

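The wrist view shows the box at (225,232), with white cells at (398,182), (471,220) and (361,262). I'll measure the details from a zoomed crop and an outline fit.

```bash
python3 - <<'E'
from h import *
im=cv2.imread("pics/w1.png"); C=cam("wrist")
hsv=cv2.cvtColor(im,cv2.COLOR_BGR2HSV)
m=((hsv[...,1]<50)&(hsv[...,2]>70)).astype(np.uint8)*255
n,l,st,ce=cv2.connectedComponentsWithStats(m)
for i in range(1,n):
    if st[i,4]>25 and ce[i,1]<300: print(st[i],ce[i].round(1),ray(C,[ce[i]],42)[0].round(1))
cv2.imwrite("pics/crop2.png",cv2.resize(im[160:300,160:360],None,fx=4,fy=4,interpolation=cv2.INTER_CUBIC))
E
```

```text
[343 113  13  13 126] [348.9 119.1] [ 626.1 -109.1   42. ]
[379 163  34  36 861] [396.1 181.2] [ 575.9 -150.1   42. ]
[444 198  43  38 908] [468.3 217.9] [ 543.9 -214.8   42. ]
[243 201  12  13 114] [248.5 207.1] [553.4 -24.8  42. ]
[625 208  15  40 366] [633.4 228. ] [ 534.9 -362.3   42. ]
[346 246  29  30 670] [360.6 260.8] [ 503.9 -122.7   42. ]
[187 263  14  15 126] [193.5 269.4] [495.3  28.2  42. ]
[453 285  11  11  94] [457.8 290.2] [ 474.8 -213.5   42. ]
```

View pics/crop2.png

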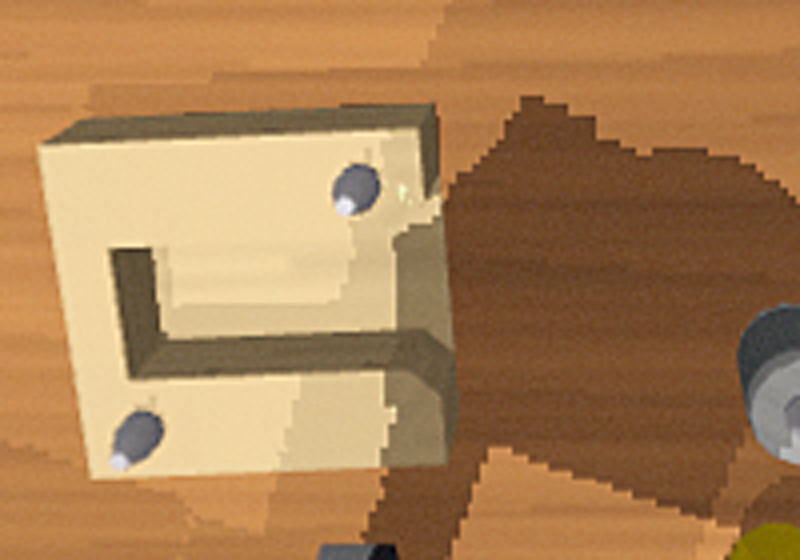

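Crop view: the top-face corners are at about (38,145), (418,128), (447,462) and (92,479). The dowel tops are at about (120,462) and (345,206).

```bash
python3 - <<'E'
from h import *
C=cam("wrist")
f=lambda p:np.array(p)/4.+160-0.375
q=ray(C,f([(38,145),(418,128),(447,462),(92,479)]),30); print(q.round(1),q.mean(0).round(1))
print("sides",[np.linalg.norm(q[i]-q[(i+1)%4]).round(1) for i in range(4)], "edge yaw", [np.degrees(np.arctan2(*(a-b)[1::-1])).round(1) for a,b in((q[0],q[1]),(q[3],q[2]),(q[0],q[3]),(q[1],q[2]))])
d=ray(C,f([(120,462),(345,206)]),49); print("dowA,B",d.round(1),d.mean(0).round(1),np.linalg.norm(d[0]-d[1]),np.degrees(np.arctan2(*(d[0]-d[1])[1::-1]))-45)
print("lane edge",ray(C,f([(130,380),(390,370)]),30).round(1), "far", ray(C,f([(110,248)]),30).round(1))
print("cells",ray(C,[(397.5,183.5),(471.5,220.5),(360.3,261)],42).round(1))
T=cam("top"); im=cv2.imread("pics/top1.png")
print("top-cam cells",ray(T,[(140+644/2.8,200+117/2.8),(140+730/2.8,200+162/2.8),(140+607/2.8,200+208/2.8)],42).round(1))
print("top dow",ray(T,[(140+407/2.8,200+215/2.8),(140+480/2.8,200+141/2.8)],49).round(1))
E
```

```text
[[560.5  47.1  30. ]
 [564.3 -37.1  30. ]
 [484.4 -40.7  30. ]
 [479.9  43.6  30. ]] [522.3   3.2  30. ]
sides [np.float64(84.3), np.float64(80.0), np.float64(84.4), np.float64(80.7)] edge yaw [np.float64(92.6), np.float64(93.1), np.float64(2.5), np.float64(2.6)]
dowA,B [[492.7  29.9  49. ]
 [551.6 -23.6  49. ]] [522.2   3.1  49. ] 79.49409842918307 92.7795506289618
lane edge [[505.   32.1  30. ]
 [507.6 -28.3  30. ]] far [[536.8  33.5  30. ]]
cells [[ 573.9 -151.4   42. ]
 [ 541.6 -217.9   42. ]
 [ 503.7 -122.5   42. ]]
top-cam cells [[ 574.  -151.5   42. ]
 [ 540.9 -218.    42. ]
 [ 502.9 -124.1   42. ]]
top dow [[492.5  27.2  49. ]
 [550.5 -25.9  49. ]]
```

Seat ≈ (522, 2.5), lane yaw ≈ 92.7°. Sides measure 84.3 × 80.3 and dowel spacing 79.5, which matches the given sizes. The cells agree between both views to about 1.5 mm. I'll start with the nearest cell at (503.7,-123): align with the lane, then descend around it.

```bash
python3 -m jog '[[0,0,0,0,0,-0.044,0.045],[-0.028,0.019,0.01,0,0,0,0.045],[-0.028,0.019,0.03,0,0,0,0.045],[0,0,0.04,0,0,0,0.045],[0,0,0.04,0,0,0,0.045]]' 20
python3 -m jog '[[0,0,0.038,0,0,0,0.045],[0,0,0,0,0,0,0.045]]'
python3 - <<'E'
from h import *
s=sense(); print(s["eef_pos"],rot(s).round(3).tolist())
snap("wrist","w2.png")
E
```

```text
time_s: 2.35
eef_pos: [502.8, -125.2, 121.8]
ee_rot: [0.0, 1.0, 0.021, 0.001]
force: [1.2, -0.4, 0.1]
grip_width: 0.525
grip_force: 0.0
time_s: 2.55
eef_pos: [501.0, -123.4, 80.7]
ee_rot: [-0.002, 1.0, 0.022, -0.004]
force: [-1.1, 0.1, 0.8]
grip_width: 0.526
grip_force: 0.0
[ 500.97529477 -123.43657568   80.74876342] [[0.999, 0.044, -0.008], [0.044, -0.999, 0.004], [-0.007, -0.004, -1.0]]
```

View pics/w2.png

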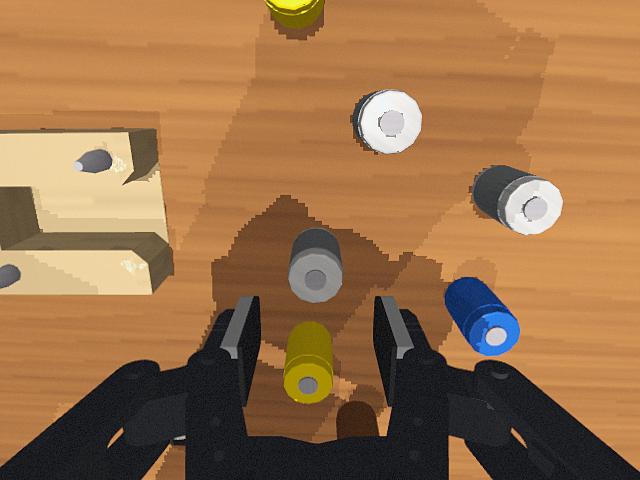

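The cell stands at (315,277), centred between the pads. I'll check its position once, then descend.

```bash
python3 - <<'E'
from h import *
C=cam("wrist"); s=sense()
P=ray(C,[(315.5,277),(388,121),(530,206)],42); print(P.round(1))
print("tool-frame",((P-s["eef_pos"])@rot(s)).round(1), s["eef_pos"].round(1))
E
```

```text
[[ 503.8 -123.6   42. ]
 [ 576.6 -151.    42. ]
 [ 542.8 -218.6   42. ]]
tool-frame [[ 1.2 -0.3 41.6]
 [72.8 30.3 41.3]
 [36.  96.4 41.3]] [ 502.7 -124.    83.6]
```

```bash
python3 -m jog '[[0.001,0,0.025,0,0,0,0.045],[0,0,0.025,0,0,0,0.045],[0,0,0.019,0,0,0,0.045],[0,0,0,0,0,0,0.045],[0,0,0,0,0,0,0.032]]' 20
python3 -m jog '[[0,0,0,0,0,0,0.02],[0,0,0,0,0,0,0.02],[0,0,0,0,0,0,0.02],[0,0,0,0,0,0,0.02]]' 20
```

```text
time_s: 3.1
eef_pos: [505.9, -124.2, 17.4]
ee_rot: [0.001, 1.0, 0.023, 0.001]
force: [-0.6, -0.3, -0.6]
grip_width: 0.384
grip_force: 0.0
time_s: 3.5
eef_pos: [506.1, -124.1, 17.5]
ee_rot: [0.001, 1.0, 0.023, 0.002]
force: [-1.9, -0.8, 7.6]
grip_width: 0.299
grip_force: 20.8
```

```bash
python3 -m jog '[[0.012,0,0,0,0,0,0.02],[0.012,0,0,0,0,0,0.02],[0,-0.02,0,0,0,0,0.02],[0,-0.02,0,0,0,0,0.02],[0,-0.008,0,0,0,0,0.02]]'
python3 -m jog '[[0,0,0,0,0,0,0.02],[0,0,0,0,0,0,0.02]]'
python3 - <<'E'
from h import *
s=sense(); print(s["eef_pos"],rot(s).round(3).tolist())
C,im=snap("wrist","w3.png")
P=proj(C,[[524,-39.5,0],[522,2.5,30]]); print(P)
E
```

```text
time_s: 4.0
eef_pos: [528.1, -74.0, 17.5]
ee_rot: [0.001, 1.0, 0.023, 0.002]
force: [0.0, -3.1, 4.5]
grip_width: 0.3
grip_force: 20.7
time_s: 4.2
eef_pos: [528.0, -73.9, 17.5]
ee_rot: [0.0, 1.0, 0.023, 0.002]
force: [0.2, 5.6, 8.1]
grip_width: 0.3
grip_force: 20.8
[528.00357962 -73.91584471  17.46685522] [[0.999, 0.046, 0.004], [0.046, -0.999, -0.0], [0.004, 0.0, -1.0]]
[[234.18703495 308.6543398 ]
 [ 98.49428262 349.74016455]]
```

View pics/w3.png

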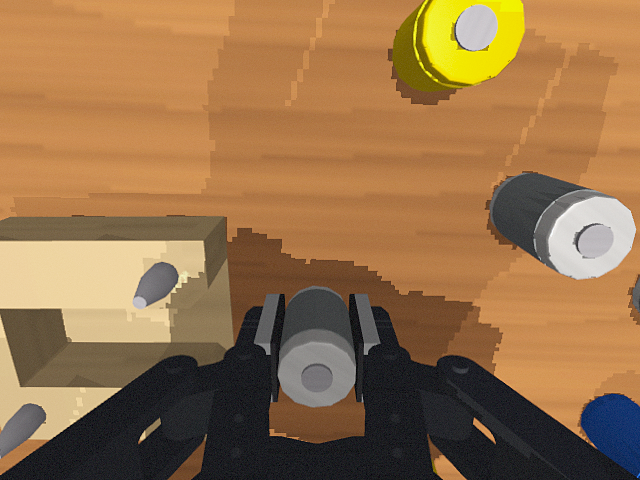

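The gripped cell's top is at (317,371), with the lane corners at about (0,308) and (20,387). I'll check the lateral alignment.

```bash
python3 - <<'E'
from h import *
C=cam("wrist")
t=np.radians(92.7);u=np.array([np.cos(t),np.sin(t)]);v=np.array([-u[1],u[0]])
def seat(P): d=P[:,:2]-[522,2.5]; return np.c_[d@u,d@v].round(1)
print("cell",ray(C,[(317,371)],42).round(1),seat(ray(C,[(317,371)],42)))
print("lane corners",seat(ray(C,[(0,308),(20,387),(140,383)],30)))
print("dowB",seat(ray(C,[(139,301)],49)), "tcp",seat(sense()["eef_pos"][None]))
E
```

```text
cell [[525.8 -74.5  42. ]] [[-77.1  -0.2]]
lane corners [[ 31.  -16.4]
 [ 31.9  16. ]
 [-12.8  14. ]]
dowB [[-26.7 -28.9]] tcp [[-76.7  -2.4]]
```

```bash
python3 -m jog '[[0,-0.012,0,0,0,0,0.02],[0,-0.014,0,0,0,0,0.02],[0,-0.014,0,0,0,0,0.02],[0,-0.014,0,0,0,0,0.02],[0,-0.014,0,0,0,0,0.02]]'
python3 -m jog '[[0,0,0,0,0,0,0.02],[0,0,0,0,0,0,0.02]]'
```

```text
time_s: 4.75
eef_pos: [525.2, -6.9, 17.5]
ee_rot: [0.001, 1.0, 0.023, 0.002]
force: [0.1, -3.7, 6.5]
grip_width: 0.3
grip_force: 20.7
time_s: 4.95
eef_pos: [525.0, -5.9, 17.4]
ee_rot: [-0.0, 1.0, 0.023, 0.002]
force: [0.3, 5.9, 7.6]
grip_width: 0.296
grip_force: 20.9
```

```bash
python3 -m jog '[[0,0,0,0,0,0,0.034],[0,0,0,0,0,0,0.034],[0,0,0,0,0,0,0.034],[0,0,-0.015,0,0,0,0.034],[0,0,-0.03,0,0,0,0.034]]'
python3 -m jog '[[0,0,-0.03,0,0,0,0.045],[0.013,0.049,0,0,0,0,0.045],[0.014,0.048,0,0,0,0,0.045],[0.014,0.048,0,0,0,0,0.045],[0,0.002,0,0,0,0,0.045]]'
python3 -m jog '[[0,0,0,0,0,0,0.045],[0,0,0,0,0,0,0.045]]'
python3 - <<'E'
from h import *
C,im=snap("wrist","w4.png"); s=sense()
hsv=cv2.cvtColor(im,cv2.COLOR_BGR2HSV); m=((hsv[...,1]<40)&(hsv[...,2]>195)).astype(np.uint8)
n,l,st,ce=cv2.connectedComponentsWithStats(m)
for i in range(1,n):
    if st[i,4]>400: P=ray(C,[ce[i]],42); print(st[i],ce[i].round(),P.round(1),((P-s["eef_pos"])@rot(s)).round(1))
print(s["eef_pos"])
P=proj(C,[[522+.047*24,-21.5,42]]);print(P)
E
```

```text
time_s: 5.45
eef_pos: [522.4, -6.3, 59.3]
ee_rot: [-0.001, 1.0, 0.023, -0.002]
force: [0.6, -0.3, -0.1]
grip_width: 0.4
grip_force: 0.0
time_s: 5.95
eef_pos: [572.1, -156.0, 90.3]
ee_rot: [0.001, 1.0, 0.02, 0.001]
force: [-0.7, 0.6, -0.3]
grip_width: 0.524
grip_force: 0.0
time_s: 6.15
eef_pos: [570.7, -149.8, 90.1]
ee_rot: [-0.0, 1.0, 0.023, -0.0]
force: [-0.3, 0.6, -0.1]
grip_width: 0.527
grip_force: 0.0
[  18  327   48   41 1324] [ 41. 347.] [[521.5  -5.7  42. ]] [[ -42.5 -146.    48.4]]
[ 570.84542005 -149.5386457    90.28791499]
[[ 70.29720126 345.93713935]]
```

```bash
python3 -m jog '[[0.001,0.0015,0.025,0,0,0,0.045],[0,0,0.025,0,0,0,0.045],[0,0,0.023,0,0,0,0.045],[0,0,0,0,0,0,0.045],[0,0,0,0,0,0,0.032]]' 20
python3 -m jog '[[0,0,0,0,0,0,0.02],[0,0,0,0,0,0,0.02],[0,0,0,0,0,0,0.02],[0,0,0,0,0,0,0.02]]' 20
python3 - <<'E'
from h import *
C,im=snap("wrist","w5.png")
E
```

```text
time_s: 6.7
eef_pos: [572.4, -151.5, 18.0]
ee_rot: [0.0, 1.0, 0.023, 0.0]
force: [-0.2, -0.4, 0.0]
grip_width: 0.382
grip_force: 0.0
time_s: 7.1
eef_pos: [572.8, -152.2, 18.7]
ee_rot: [0.0, 1.0, 0.023, 0.001]
force: [-0.5, 2.1, 7.4]
grip_width: 0.299
grip_force: 21.6
```

View pics/w5.png

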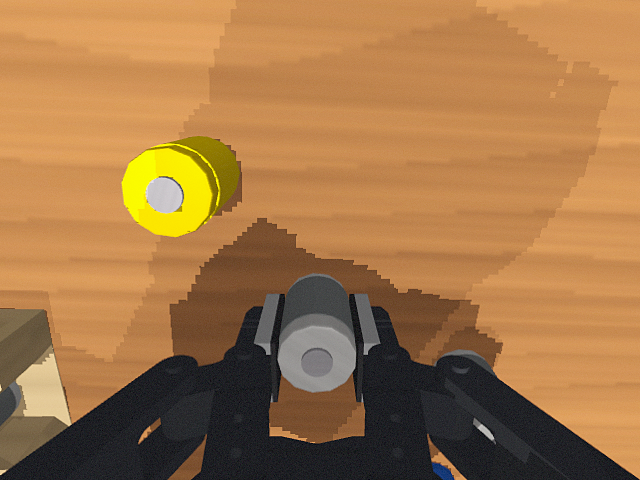

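Gripped, with the cell's top centre at (317,352), about 2 mm along tool x. I'll take it to the lane line and then in toward the first cell.

```bash
python3 -m jog '[[-0.015,0,0,0,0,0,0.02],[-0.015,0,0,0,0,0,0.02],[-0.0155,0,0,0,0,0,0.02],[0,-0.02,0,0,0,0,0.02],[0,-0.02,0,0,0,0,0.02]]'
python3 -m jog '[[0,-0.02,0,0,0,0,0.02],[0,-0.018,0,0,0,0,0.02],[0,0,0,0,0,0,0.02]]'
python3 - <<'E'
from h import *
C,im=snap("wrist","w6.png"); s=sense()
t=np.radians(92.7);u=np.array([np.cos(t),np.sin(t)]);v=np.array([-u[1],u[0]])
d=s["eef_pos"][:2]-[522,2.5]; print(s["eef_pos"],d@u,d@v)
hsv=cv2.cvtColor(im,cv2.COLOR_BGR2HSV); m=((hsv[...,1]<40)&(hsv[...,2]>120)).astype(np.uint8); m[:, :270]=0; m[:,365:]=0
n,l,st,ce=cv2.connectedComponentsWithStats(m)
for i in range(1,n):
    if st[i,4]>400: P=ray(C,[ce[i]],42)[0]; e=P[:2]-[522,2.5]; print(st[i],ce[i].round(),P.round(1),e@u,e@v)
E
```

```text
time_s: 7.65
eef_pos: [525.6, -115.2, 18.7]
ee_rot: [0.001, 1.0, 0.022, 0.002]
force: [0.9, -3.7, 4.8]
grip_width: 0.298
grip_force: 21.4
time_s: 7.95
eef_pos: [524.0, -74.9, 18.7]
ee_rot: [0.0, 1.0, 0.024, 0.001]
force: [0.8, 5.3, 7.5]
grip_width: 0.299
grip_force: 21.8
[523.97233859 -75.24563917  18.67282518] -77.75224166451825 1.6921720767708173
[ 278  325   78   67 3466] [317. 358.] [525.8 -75.   42. ] -77.62310999661183 -0.18840735394311175
```

```bash
python3 -m jog '[[0,-0.012,0,0,0,0,0.02],[0,-0.01,0,0,0,0,0.02],[0,-0.008,0,0,0,0,0.02],[0,-0.007,0,0,0,0,0.02],[0,-0.006,0,0,0,0,0.02]]'
python3 -m jog '[[0,-0.003,0,0,0,0,0.02],[0,-0.002,0,0,0,0,0.02],[0,-0.002,0,0,0,0,0.02],[0,0,0,0,0,0,0.02]]'
python3 - <<'E'
from h import *
s=sense(); print(s["eef_pos"],s["force"])
E
```

```text
time_s: 8.5
eef_pos: [522.4, -34.0, 18.7]
ee_rot: [0.001, 1.0, 0.023, 0.002]
force: [0.6, -4.9, 4.1]
grip_width: 0.299
grip_force: 22.0
time_s: 8.9
eef_pos: [522.1, -27.0, 18.7]
ee_rot: [0.001, 1.0, 0.023, 0.002]
force: [0.3, -3.1, 6.3]
grip_width: 0.298
grip_force: 21.8
[522.08409328 -27.0193698   18.69572015] [ 0.30044249 -3.1272998   6.29128549]
```

```bash
python3 -m jog '[[0,0,0,0,0,0,0.034],[0,0,0,0,0,0,0.034],[0,0,0,0,0,0,0.034],[0,0,-0.015,0,0,0,0.034],[0,0,-0.03,0,0,0,0.034]]'
python3 -m jog '[[0,0,-0.03,0,0,0,0.045],[0.003,0.048,0,0,0,0,0.045],[0.003,0.048,0,0,0,0,0.045],[0.003,0.048,0,0,0,0,0.045],[0.002,0.048,0,0,0,0,0.045]]'
python3 -m jog '[[0,0,0,0,0,0,0.045],[0,0,0,0,0,0,0.045],[0,0,0,0,0,0,0.045]]'
python3 - <<'E'
from h import *
C,im=snap("wrist","w7.png"); s=sense()
print(s["eef_pos"])
hsv=cv2.cvtColor(im,cv2.COLOR_BGR2HSV); m=((hsv[...,1]<40)&(hsv[...,2]>110)).astype(np.uint8)
n,l,st,ce=cv2.connectedComponentsWithStats(m)
for i in range(1,n):
    if st[i,4]>400: P=ray(C,[ce[i]],42); print(st[i],ce[i].round(),P.round(1),((P-s["eef_pos"])@rot(s)).round(1))
E
```

```text
time_s: 9.4
eef_pos: [519.7, -26.0, 61.1]
ee_rot: [-0.001, 1.0, 0.023, -0.002]
force: [0.7, 0.2, 0.3]
grip_width: 0.397
grip_force: 0.0
time_s: 9.9
eef_pos: [540.5, -219.4, 92.3]
ee_rot: [-0.0, 1.0, 0.023, -0.0]
force: [0.8, 0.6, 0.4]
grip_width: 0.519
grip_force: 0.0
time_s: 10.2
eef_pos: [540.5, -216.6, 92.0]
ee_rot: [-0.0, 1.0, 0.023, -0.0]
force: [-0.8, 0.7, 0.8]
grip_width: 0.527
grip_force: 0.0
[ 540.59397576 -216.39686694   92.21859913]
[ 58  64  25  25 467] [70. 76.] [[ 627.  -106.7   42. ]] [[  91.5 -105.5   50.2]]
[ 293  243   51   52 2005] [318. 269.] [[ 542.3 -217.6   42. ]] [[ 1.7  1.3 50.2]]
[592 246  48  59 925] [614. 272.] [[ 547.5 -365.9   42. ]] [[-1.000e-01  1.497e+02  5.010e+01]]
```

```bash
python3 -m jog '[[0,0.001,0.025,0,0,0,0.045],[0,0,0.025,0,0,0,0.045],[0,0,0.024,0,0,0,0.045],[0,0,0,0,0,0,0.045],[0,0,0,0,0,0,0.032]]' 20
python3 -m jog '[[0,0,0,0,0,0,0.02],[0,0,0,0,0,0,0.02],[0,0,0,0,0,0,0.02],[0,0,0,0,0,0,0.02]]' 20
python3 - <<'E'
from h import *
s=sense(); print(s["eef_pos"],s["force"])
E
```

```text
time_s: 10.75
eef_pos: [541.0, -218.0, 18.9]
ee_rot: [0.0, 1.0, 0.023, 0.0]
force: [0.1, -0.0, 0.5]
grip_width: 0.38
grip_force: 0.0
time_s: 11.15
eef_pos: [541.4, -218.8, 19.6]
ee_rot: [0.0, 1.0, 0.023, 0.001]
force: [0.4, 2.7, 6.8]
grip_width: 0.299
grip_force: 21.6
[ 541.36133138 -218.75942131   19.64649801] [0.40119988 2.74171536 6.78297156]
```

```bash
python3 -m jog '[[-0.01,-0.01,0,0,0,0,0.02],[0,-0.025,0,0,0,0,0.02],[0,-0.025,0,0,0,0,0.02],[0,-0.025,0,0,0,0,0.02],[0,-0.02,0,0,0,0,0.02]]'
python3 -m jog '[[0,-0.02,0,0,0,0,0.02],[0,-0.015,0,0,0,0,0.02],[0,-0.005,0,0,0,0,0.02],[0,0,0,0,0,0,0.02]]'
python3 - <<'E'
from h import *
C,im=snap("wrist","w8.png"); s=sense()
t=np.radians(92.7);u=np.array([np.cos(t),np.sin(t)]);v=np.array([-u[1],u[0]])
d=s["eef_pos"][:2]-[522,2.5]; print(s["eef_pos"],d@u,d@v)
hsv=cv2.cvtColor(im,cv2.COLOR_BGR2HSV); m=((hsv[...,1]<40)&(hsv[...,2]>110)).astype(np.uint8); m[:, :270]=0; m[:,365:]=0
n,l,st,ce=cv2.connectedComponentsWithStats(m)
for i in range(1,n):
    if st[i,4]>400: P=ray(C,[ce[i]],42)[0]; e=P[:2]-[522,2.5]; print(st[i],ce[i].round(),P.round(1),e@u,e@v)
E
```

```text
time_s: 11.65
eef_pos: [526.8, -114.1, 19.7]
ee_rot: [0.001, 1.0, 0.023, 0.002]
force: [0.4, -4.1, 4.3]
grip_width: 0.295
grip_force: 21.6
time_s: 12.05
eef_pos: [525.0, -73.7, 19.6]
ee_rot: [0.0, 1.0, 0.023, 0.001]
force: [0.4, 4.7, 8.1]
grip_width: 0.303
grip_force: 21.8
[525.02818198 -73.776364    19.65358776] -76.3343346037781 0.568288462165079
[ 278  326   77   69 3932] [317. 361.] [525.1 -74.   42. ] -76.51751882692699 0.4559398257730193
```

Aligned to 0.5 mm. Now I'll push slowly and watch the force.

```bash
python3 -m jog '[[0,-0.006,0,0,0,0,0.02],[0,-0.005,0,0,0,0,0.02],[0,-0.004,0,0,0,0,0.02],[0,-0.003,0,0,0,0,0.02],[0,-0.003,0,0,0,0,0.02]]'
python3 -m jog '[[0,-0.002,0,0,0,0,0.02],[0,-0.002,0,0,0,0,0.02],[0,0,0,0,0,0,0.02]]'
```

```text
time_s: 12.6
eef_pos: [524.3, -54.2, 19.7]
ee_rot: [0.001, 1.0, 0.023, 0.002]
force: [-1.0, -4.9, 6.1]
grip_width: 0.299
grip_force: 21.9
time_s: 12.9
eef_pos: [524.1, -50.0, 19.7]
ee_rot: [0.001, 1.0, 0.023, 0.002]
force: [0.0, -2.2, 6.4]
grip_width: 0.299
grip_force: 21.8
```

```bash
python3 -m jog '[[0,0.002,0,0,0,0,0.02],[0,0,0,0,0,0,0.034],[0,0,0,0,0,0,0.034],[0,0,0,0,0,0,0.034],[0,0,-0.015,0,0,0,0.034]]'
python3 -m jog '[[0,0,-0.04,0,0,0,0.034],[0,0.025,0,0,0,0,0.034],[0,0.025,0,0,0,0,0],[0,0,0,0,0,0,0],[0,0,0,0,0,0,0]]'
python3 -m jog '[[0,0,0,0,0,0,0],[0,0,0.03,0,0,0,0],[0,0,0.026,0,0,0,0],[0,0,0,0,0,0,0],[0,-0.006,0,0,0,0,0]]'
python3 - <<'E'
from h import *
s=sense();t=np.radians(92.7);u=np.array([np.cos(t),np.sin(t)]);v=np.array([-u[1],u[0]])
d=s["eef_pos"][:2]-[522,2.5]; print(s["eef_pos"],d@u,d@v,s["force"])
snap("scene","s2.png")
im=cv2.imread("pics/s2.png"); cv2.imwrite("pics/s2c.png",cv2.resize(im[150:330,240:440],None,fx=3,fy=3))
E
```

```text
time_s: 13.4
eef_pos: [521.9, -51.0, 32.0]
ee_rot: [-0.001, 1.0, 0.023, -0.002]
force: [-0.3, -0.5, -0.2]
grip_width: 0.399
grip_force: 0.2
time_s: 13.9
eef_pos: [525.0, -101.2, 73.0]
ee_rot: [-0.0, 1.0, 0.022, -0.0]
force: [-0.3, -0.6, -0.4]
grip_width: 0.002
grip_force: 0.0
time_s: 14.4
eef_pos: [525.2, -95.0, 17.7]
ee_rot: [-0.0, 1.0, 0.023, -0.0]
force: [0.8, 0.5, 0.4]
grip_width: -0.002
grip_force: 0.0
[525.24137896 -95.01634867  17.74087284] -97.56078319155633 1.355868448310229 [0.82852123 0.49201887 0.42483457]
```

View pics/s2c.png

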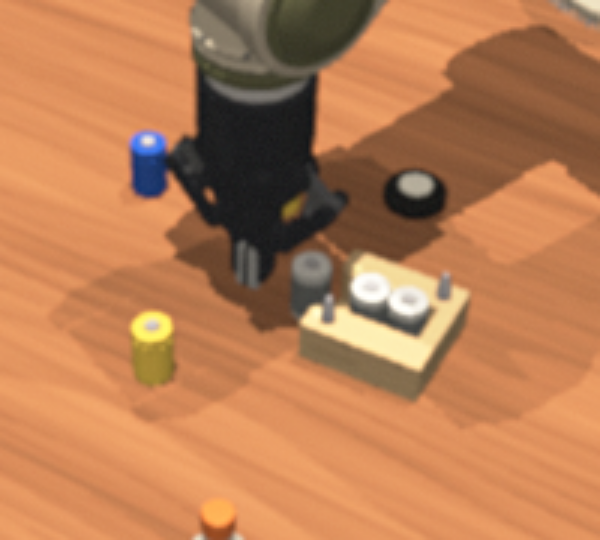

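In the scene view, two cells stand in the lane at about (370,290) and (410,300) and the third waits at the mouth at (312,280), all upright. Next I'll push it home.

```bash
python3 -m jog '[[0.001,-0.005,0,0,0,0,0],[0,-0.005,0,0,0,0,0],[0,-0.005,0,0,0,0,0],[0,-0.004,0,0,0,0,0],[0,-0.004,0,0,0,0,0]]'
python3 -m jog '[[0,-0.003,0,0,0,0,0],[0,-0.002,0,0,0,0,0],[0,-0.002,0,0,0,0,0],[0,0,0,0,0,0,0]]'

```

```text
time_s: 14.95
eef_pos: [525.2, -72.0, 17.6]
ee_rot: [0.0, 1.0, 0.023, 0.0]
force: [-0.0, -0.9, 1.2]
grip_width: 0.004
grip_force: 0.6
time_s: 15.35
eef_pos: [524.6, -65.1, 17.3]
ee_rot: [-0.0, 1.0, 0.023, -0.0]
force: [-0.2, 0.6, 0.2]
grip_width: -0.002
grip_force: 0.2
```

```bash
python3 -m jog '[[0,-0.002,0,0,0,0,0],[0,-0.002,0,0,0,0,0],[0,-0.002,0,0,0,0,0]]'
python3 -m jog '[[0,-0.001,0,0,0,0,0],[0,-0.001,0,0,0,0,0],[0,0,0,0,0,0,0]]'
python3 -m jog '[[0,-0.001,0,0,0,0,0],[0,0,0,0,0,0,0]]'
```

```text
time_s: 15.65
eef_pos: [524.3, -59.1, 17.2]
ee_rot: [-0.0, 1.0, 0.023, -0.0]
force: [-0.7, -1.5, 0.2]
grip_width: 0.003
grip_force: 0.7
time_s: 15.95
eef_pos: [524.5, -57.6, 17.4]
ee_rot: [0.0, 1.0, 0.023, 0.0]
force: [-0.6, -4.8, 0.6]
grip_width: -0.001
grip_force: 2.1
time_s: 16.15
eef_pos: [524.8, -57.3, 17.6]
ee_rot: [0.001, 1.0, 0.023, 0.001]
force: [0.9, -9.1, 0.2]
grip_width: -0.0
grip_force: 4.4
```

The train is against the stop: the force built up to 9 N. I'll back off, lift, and go look at the lid.

```bash
python3 -m jog '[[0,0.01,0,0,0,0,0],[0,0.015,0,0,0,0,0],[0,0,-0.045,0,0,0,0],[0,0,-0.045,0,0,0,0.045],[0,0,-0.045,0,0,0,0.045]]'
python3 -m jog '[[0,0,-0.045,0,0,0,0.045],[0,-0.045,-0.02,0,0,0,0.045],[0,-0.048,0,0,0,0,0.045],[0,-0.048,0,0,0,0,0.045],[0,-0.048,0,0,0,0,0.045]]'
python3 -m jog '[[0,-0.048,0,0,0,0,0.045],[0,-0.048,0,0,0,0,0.045],[0,0,0,0,0,0,0.045],[0,0,0,0,0,0,0.045]]'
python3 - <<'E'
from h import *
C,im=snap("wrist","w9.png"); s=sense()
print(s["eef_pos"],rot(s).round(3).tolist(),s["joints"].round(2),s["force"])
E
```

```text
time_s: 16.65
eef_pos: [525.0, -82.0, 153.8]
ee_rot: [-0.0, 1.0, 0.023, -0.0]
force: [0.7, -0.3, -0.1]
grip_width: 0.334
grip_force: 0.0
time_s: 17.15
eef_pos: [516.5, 108.6, 217.5]
ee_rot: [-0.0, 1.0, 0.022, 0.0]
force: [0.3, -0.4, -0.6]
grip_width: 0.531
grip_force: 0.0
time_s: 17.55
eef_pos: [512.3, 203.5, 217.0]
ee_rot: [0.0, 1.0, 0.024, -0.0]
force: [-0.2, -0.4, 0.5]
grip_width: 0.524
grip_force: 0.0
[512.55747496 202.61095034 217.09513864] [[0.999, 0.046, -0.001], [0.046, -0.999, -0.0], [-0.001, 0.0, -1.0]] [ 0.16  0.39  1.46 -0.    1.3   1.69] [-0.38575123 -0.42663973  0.5926034 ]
```

View pics/w9.png

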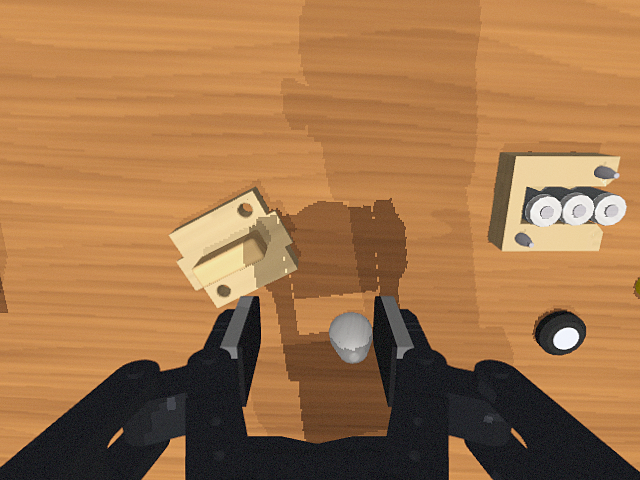

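The wrist view shows the three cells in file at (545,210), (578,209) and (610,208), and the lid's holes at (246,209) and (224,291). I'll refine the lid pose numerically.

```bash
cat > lid.py <<'E'
from h import *
def blob(im,p,r=14,k=0.7):
    g=cv2.cvtColor(im,cv2.COLOR_BGR2GRAY).astype(float); x,y=map(int,p)
    w=g[y-r:y+r+1,x-r:x+r+1]; m=(w<k*np.median(w)).astype(np.uint8)
    n,l,st,ce=cv2.connectedComponentsWithStats(m)
    ok=[i for i in range(1,n) if st[i,4]>12]
    i=min(ok,key=lambda i:np.hypot(*(ce[i]-r))); x0,y0,ww,hh,a=st[i]
    return ce[i]+[x-r,y-r],(x0+x-r,y0+y-r,ww,hh,a)
E
python3 - <<'E'
from lid import *
C=cam("wrist"); im=cv2.imread("pics/w9.png")
b=[blob(im,p) for p in((246,209),(224,291))]; print(b)
P=ray(C,[x[0] for x in b],21); d=P[0]-P[1]; print(P.round(1),P.mean(0).round(1),np.linalg.norm(d),"diag ang",np.degrees(np.arctan2(d[1],d[0])))
T=cam("top"); t=cv2.imread("pics/top1.png")
b=[blob(t,p,7) for p in((140+110/2.8,200+195/2.8),(140+75/2.8,200+293/2.8))]; print(b)
P=ray(T,[x[0] for x in b],21); d=P[0]-P[1]; print(P.round(1),P.mean(0).round(1),np.linalg.norm(d),"diag ang",np.degrees(np.arctan2(d[1],d[0])))
S=np.array(C[2])
print("cells",ray(C,[(545,210),(578,209),(610,208)],42).round(1))
# bar edges / plate edges for checking yaw
g=cv2.GaussianBlur(cv2.cvtColor(im,cv2.COLOR_BGR2GRAY),(3,3),0)[180:320,150:310]
L=cv2.HoughLinesP(cv2.Canny(g,40,110),1,np.pi/360,18,minLineLength=28,maxLineGap=4)
for l in L[:,0]:
    a,bb=(l[0]+150,l[1]+180),(l[2]+150,l[3]+180)
    for z in(49,):
        q=ray(C,[a,bb],z); e=q[1]-q[0]; print(a,bb,"yaw",np.degrees(np.arctan2(e[1],e[0])).round(1)%180)
E
```

```text
[(array([244.51898734, 209.70886076]), (np.int32(237), np.int32(203), np.int32(16), np.int32(14), np.int32(158))), (array([223.25757576, 290.40151515]), (np.int32(217), np.int32(285), np.int32(14), np.int32(12), np.int32(132)))]
[[504.2 263.5  21. ]
 [427.5 283.8  21. ]] [465.8 273.7  21. ] 79.3621337861431 diag ang -14.827002918522917
[(array([178.91304348, 269.2173913 ]), (np.int32(177), np.int32(267), np.int32(5), np.int32(6), np.int32(23))), (array([166.53571429, 304.35714286]), (np.int32(164), np.int32(302), np.int32(6), np.int32(6), np.int32(28)))]
[[504.5 263.1  21. ]
 [427.9 283.2  21. ]] [466.2 273.1  21. ] 79.23000341528 diag ang -14.67247309479317
cells [[520.3  19.9  42. ]
 [522.3  -6.5  42. ]
 [524.3 -32.3  42. ]]
(np.int32(171), np.int32(233)) (np.int32(257), np.int32(187)) yaw 120.3
(np.int32(194), np.int32(268)) (np.int32(240), np.int32(243)) yaw 121.6
(np.int32(173), np.int32(229)) (np.int32(249), np.int32(188)) yaw 120.4
(np.int32(265), np.int32(284)) (np.int32(297), np.int32(269)) yaw 119.3
(np.int32(200), np.int32(258)) (np.int32(255), np.int32(229)) yaw 120.8
(np.int32(205), np.int32(284)) (np.int32(245), np.int32(265)) yaw 119.0
(np.int32(194), np.int32(273)) (np.int32(217), np.int32(307)) yaw 30.30000000000001
(np.int32(209), np.int32(285)) (np.int32(262), np.int32(260)) yaw 118.9
(np.int32(218), np.int32(307)) (np.int32(257), np.int32(289)) yaw 119.0
(np.int32(250), np.int32(188)) (np.int32(267), np.int32(217)) yaw 30.30000000000001
(np.int32(215), np.int32(257)) (np.int32(250), np.int32(239)) yaw 120.4
(np.int32(176), np.int32(262)) (np.int32(195), np.int32(290)) yaw 30.099999999999994
(np.int32(219), np.int32(208)) (np.int32(250), np.int32(192)) yaw 119.5
(np.int32(201), np.int32(256)) (np.int32(247), np.int32(234)) yaw 118.6
(np.int32(174), np.int32(231)) (np.int32(204), np.int32(215)) yaw 120.2
```

The lid centre is (466,273.4) and its yaw is 120.25°; both cameras agree and the hole spacing measures 79.3 against 79.2. The cells sit at seat x = 17.4, -9 and -35, as they should. I'll go above the lid and turn the tool -117.6°.

```bash
python3 -m jog '[[-0.0215,-0.0365,0,0,0,0,0.045],[-0.0215,-0.0365,0,0,0,0,0.045],[0,0,0,0,0,-0.1467,0.045],[0,0,0,0,0,-0.1467,0.045],[0,0,0,0,0,-0.1467,0.045]]'
python3 -m jog '[[0,0,0,0,0,-0.1467,0.045],[0,0,0,0,0,-0.1467,0.045],[0,0,0,0,0,-0.1467,0.045],[0,0,0,0,0,-0.1467,0.045],[0,0,0,0,0,-0.1467,0.045]]'
python3 -m jog '[[0,0,0,0,0,-0.1467,0.045],[0,0,0,0,0,-0.1467,0.045],[0,0,0,0,0,-0.1467,0.045],[0,0,0,0,0,-0.1467,0.045],[0,0,0,0,0,-0.1467,0.045]]'
python3 -m jog '[[0,0,0,0,0,-0.1462,0.045],[0,0,0.04,0,0,0,0.045],[0,0,0.04,0,0,0,0.045],[0,0,0.04,0,0,0,0.045],[0,0,0,0,0,0,0.045]]'
python3 - <<'E'
from h import *
C,im=snap("wrist","w10.png"); s=sense(); Rm=rot(s)
print(s["eef_pos"],np.degrees(np.arctan2(Rm[1,0],Rm[0,0])),s["joints"].round(2))
print("target in tool",((np.array([466,273.4,34])-s["eef_pos"])@Rm).round(1))
E
```

```text
time_s: 18.1
eef_pos: [466.6, 272.9, 217.4]
ee_rot: [0.0, 0.97, 0.243, -0.0]
force: [-0.0, -0.3, 0.8]
grip_width: 0.531
grip_force: 0.0
time_s: 18.6
eef_pos: [466.8, 272.6, 217.3]
ee_rot: [-0.0, 0.819, 0.574, -0.0]
force: [-0.2, -1.1, 0.4]
grip_width: 0.533
grip_force: 0.0
time_s: 19.1
eef_pos: [466.8, 272.6, 217.3]
ee_rot: [-0.0, 0.559, 0.829, -0.0]
force: [0.4, -0.0, -0.3]
grip_width: 0.529
grip_force: 0.0
time_s: 19.6
eef_pos: [464.2, 272.0, 93.1]
ee_rot: [-0.003, 0.499, 0.867, -0.003]
force: [0.2, -0.0, 0.5]
grip_width: 0.527
grip_force: 0.0
[465.86641895 272.79920101  96.35112614] 120.14712644651931 [ 0.31  0.51  1.63 -0.    1.01 -0.21]
target in tool [ 0.4  0.7 62.3]
```

```bash
python3 -m jog '[[0,0,0.03,0,0,0,0.045],[0,0,0.02,0,0,0,0.045],[0,0,0.011,0,0,0,0.045],[0,0,0,0,0,0,0.045],[0,0,0,0,0,0,0.045]]' 60
python3 -m jog '[[0,0,0,0,0,0,0.01],[0,0,0,0,0,0,0.01],[0,0,0,0,0,0,0.01],[0,0,0,0,0,0,0.01],[0,0,0,0,0,0,0.01]]' 60
python3 - <<'E'
from h import *
s=sense(); Rm=rot(s)
print(s["eef_pos"],np.degrees(np.arctan2(Rm[1,0],Rm[0,0])),Rm[:,2].round(4),s["force"],s["wrist_torque"])
E
```

```text
time_s: 20.15
eef_pos: [467.1, 274.5, 38.0]
ee_rot: [0.001, 0.498, 0.867, 0.001]
force: [0.1, 0.4, -0.2]
grip_width: 0.531
grip_force: 0.0
time_s: 20.65
eef_pos: [466.8, 274.7, 37.6]
ee_rot: [0.001, 0.498, 0.867, 0.001]
force: [-0.3, -1.1, 7.4]
grip_width: 0.216
grip_force: 59.8
[466.83718729 274.68325154  37.6416815 ] 120.27545891427869 [ 2.3e-03  7.0e-04 -1.0e+00] [-0.28795151 -1.12026637  7.35860134] [-0.14773297  0.1585162  -0.01827744]
```

Gripped: the pads are on the 20 mm bar at 60 N. I'll lift, check the lid is held, carry it to the seat and turn.

```bash
python3 -m jog '[[0,0,-0.01,0,0,0,0.01],[0,0,-0.02,0,0,0,0.01],[0,0,-0.03,0,0,0,0.01],[0,0,-0.03,0,0,0,0.01],[0,0,0,0,0,0,0.01]]'
python3 -m jog '[[-0.0292,-0.0099,0,0,0,0,0.01],[-0.0292,-0.0099,0,0,0,0,0.01],[-0.0292,-0.0099,0,0,0,0,0.01],[-0.0292,-0.0099,0,0,0,0,0.01],[-0.0292,-0.0099,0,0,0,0,0.01]]'
python3 -m jog '[[-0.0292,-0.0099,0,0,0,0,0.01],[-0.0292,-0.0099,0,0,0,0,0.01],[-0.0292,-0.0099,0,0,0,0,0.01],[-0.0288,-0.0099,0,0,0,0,0.01],[0,0,0,0,0,0.12,0.01]]'
python3 -m jog '[[0,0,0,0,0,0.12,0.01],[0,0,0,0,0,0.12,0.01],[0,0,0,0,0,0.12,0.01],[0,0,0,0,0,0,0.01],[0,0,0,0,0,0,0.01]]'
python3 - <<'E'
from h import *
s=sense(); Rm=rot(s)
print(s["eef_pos"],np.degrees(np.arctan2(Rm[1,0],Rm[0,0])),Rm[:,2].round(4),s["force"],s["wrist_torque"])
C,im=snap("scene","s3.png"); T,im=snap("top","t3.png"); W,im=snap("wrist","w11.png")
P=[[522,2.5,90]]; print(proj(C,P),proj(T,P))
E
```

```text
time_s: 21.15
eef_pos: [467.7, 275.1, 130.7]
ee_rot: [0.002, 0.498, 0.867, 0.003]
force: [0.3, 0.3, -1.5]
grip_width: 0.226
grip_force: 59.0
time_s: 21.65
eef_pos: [496.6, 122.2, 125.9]
ee_rot: [-0.0, 0.498, 0.867, -0.0]
force: [0.0, -0.1, -2.5]
grip_width: 0.226
grip_force: 59.0
time_s: 22.15
eef_pos: [521.6, -0.1, 125.9]
ee_rot: [-0.0, 0.551, 0.835, -0.0]
force: [-0.3, 0.0, -2.5]
grip_width: 0.225
grip_force: 59.0
time_s: 22.65
eef_pos: [521.1, 3.0, 126.0]
ee_rot: [-0.0, 0.689, 0.725, -0.0]
force: [0.9, -0.5, -2.0]
grip_width: 0.221
grip_force: 59.0
[521.11592006   2.98263428 126.02868177] 92.95400176646766 [-7.e-04  1.e-04 -1.e+00] [ 0.93419015 -0.46415431 -2.0303782 ] [-0.01715589  0.01734049 -0.00084673]
[[368.67799176 228.16988497]] [[296.37061522 260.78872621]]
```

```bash
python3 - <<'E'
from lid import *
s=sense(); C=cam("wrist"); im=cv2.imread("pics/w11.png"); Rm=rot(s); z=s["eef_pos"][2]-37.6+21
for off in((28,-28),(-28,28)):
    E=s["eef_pos"]+Rm@[off[0],off[1],16.6]; p=proj(C,[E])[0]; print("expect",p)
    if 35<p[0]<600 and 35<p[1]<440:
        try:
            b=blob(im,p,30,0.72); q=ray(C,[b[0]],z)[0]; print(b,"tool xy",((q-s["eef_pos"])@Rm).round(1))
            b=blob(im,p,30,0.55); q=ray(C,[b[0]],z)[0]; print(b,"tool xy",((q-s["eef_pos"])@Rm).round(1))
            c=b[0].astype(int); print(cv2.cvtColor(im,cv2.COLOR_BGR2GRAY)[c[1]-30:c[1]+31:4,c[0]-40:c[0]+41:4])
        except Exception as e: print(e)
E
```

```text
expect [247.64859694 241.75764656]
(array([241.37861272, 238.83236994]), (np.int32(231), np.int32(228), np.int32(23), np.int32(28), np.int32(346))) tool xy [ 29.2 -30.4  16.6]
min() iterable argument is empty
expect [381.88625249 361.85167592]
(array([402.78571429, 361.64285714]), (np.int32(399), np.int32(360), np.int32(10), np.int32(4), np.int32(14))) tool xy [-27.9  37.2  16.6]
min() iterable argument is empty
```

```bash
python3 - <<'E'
from lid import *
im=cv2.imread("pics/w11.png"); g=cv2.cvtColor(im,cv2.COLOR_BGR2GRAY)
print(" "*4,list(range(216,282,2)))
for y in range(214,272,2): print(y,*["%3d"%v for v in g[y,216:282:2]])
E
```

```text
[216, 218, 220, 222, 224, 226, 228, 230, 232, 234, 236, 238, 240, 242, 244, 246, 248, 250, 252, 254, 256, 258, 260, 262, 264, 266, 268, 270, 272, 274, 276, 278, 280]
214 139 140 136 139 137 137 138 136 136 133 134 133 133 133 136 139 137 139 137 139 142 139 137 138 137 139 136 139 140 139 135 131 132
216 136 138 142 138 136 140 140 140 139 140 138 136 137 137 135 137 140 140 140 135 135 139 138 140 138 136 139 136 138 137 134 135 133
218 139 139 139 140 136 139 138 139 135 137 135 135 134 137 135 135 138 140 139 137 140 140 136 136 134 137 141 139 139 140 135 133 136
220 137 136 140 136 139 142 138 138 136 138 136 134 134 136 135 136 137 140 139 137 139 140 135 137 137 139 140 137 141 140 134 137 134
222 135 136 140 138 139 136 141 138 139 140 138 136 136 136 136 136 136 139 137 141 136 142 140 135 135 137 134 137 138 141 135 135 133
224 134 138 139 141 134 139 140 135 134 136 137 135 133 133 139 138 138 135 139 139 141 140 140 140 138 139 139 138 137 141 133 137 135
226 137 136 135 138 123 138 135 138 133 136 137 134 131 127 123 121 133 142 139 139 136 141 140 139 139 133 135 138 13
[... 2309 characters left out ...]
 140 137 138 132 135
262  80 139 137 135 136 136 144 135 135 136 134 135 138 134 133 132 136 135 140 137 136 137 140 136 136 138 136 138 138 139 139 134 134
264  85 137 135 138 135 134 139 137 136 135 131 132 133 134 136 137 134 137 136 136 136 140 140 136 139 136 142 134 139 138 139 138 132
266  84 135 134 136 139 140 135 136 137 135 135 140 137 133 134 134 135 137 135 136 135 136 140 135 137 138 139 136 140 135 139 133 138
268  89 131 134 137 137 135 136 134 138 140 134 137 136 133 136 135 136 138 137 139 141 139 138 142 138 137 137 132 137 140 142 130 132
270  88 135 134 136 136 136 138 136 133 132 132 135 138 134 135 135 134 139 135 138 138 138 139 136 139 137 139 134 137 138 140 137 130
```

The hole rim centre is (246.5,242.5) against an expected (247.6,241.8), so the lid sits within 0.5 mm of the tool centre. I'll descend to just above the dowels and check.

```bash
python3 -m jog '[[0.0004,0.001,0.015,0,0,0.003,0.01],[0,0,0.012,0,0,0,0.01],[0,0,0.006,0,0,0,0.01],[0,0,0,0,0,0,0.01],[0,0,0,0,0,0,0.01]]'
python3 -m jog '[[0,0,0,0,0,0,0.01],[0,0,0,0,0,0,0.01]]'
python3 - <<'E'
from h import *
s=sense(); Rm=rot(s)
print(s["eef_pos"],np.degrees(np.arctan2(Rm[1,0],Rm[0,0])),Rm[:,2].round(4),s["force"])
print("to target",((np.array([522.1,3.4,67.6])-s["eef_pos"])@Rm).round(2))
E
```

```text
time_s: 23.3
eef_pos: [522.5, 3.3, 93.5]
ee_rot: [0.0, 0.691, 0.723, 0.0]
force: [0.3, -0.6, -1.1]
grip_width: 0.223
grip_force: 59.0
time_s: 23.5
eef_pos: [522.5, 3.3, 93.7]
ee_rot: [0.0, 0.691, 0.723, 0.0]
force: [0.5, -0.9, -2.5]
grip_width: 0.22
grip_force: 59.0
[522.54742849   3.32161626  93.7229345 ] 92.60285140128606 [ 8.e-04 -2.e-04 -1.e+00] [ 0.45370343 -0.85383528 -2.46998942]
to target [ 0.1  -0.46 26.12]
```

On target to 0.5 mm. Now I'll lower in small steps and watch the forces.

```bash
python3 -m jog '[[0,-0.0003,0.004,0,0,0,0.01],[0,0,0.004,0,0,0,0.01],[0,0,0.003,0,0,0,0.01],[0,0,0.003,0,0,0,0.01],[0,0,0,0,0,0,0.01]]'
python3 -m jog '[[0,0,0.003,0,0,0,0.01],[0,0,0.003,0,0,0,0.01],[0,0,0,0,0,0,0.01]]'
```

```text
time_s: 24.0
eef_pos: [521.8, 3.4, 78.8]
ee_rot: [-0.0, 0.691, 0.723, -0.0]
force: [0.4, -0.1, -2.1]
grip_width: 0.222
grip_force: 59.0
time_s: 24.3
eef_pos: [522.2, 3.3, 73.0]
ee_rot: [0.0, 0.691, 0.723, 0.0]
force: [1.5, 0.9, -2.9]
grip_width: 0.227
grip_force: 58.8
```

```bash
python3 -m jog '[[0,0,0.002,0,0,0,0.01],[0,0,0.002,0,0,0,0.01],[0,0,0,0,0,0,0.01]]'
python3 -m jog '[[0,0,0.001,0,0,0,0.01],[0,0,0,0,0,0,0.01]]'
python3 -m jog '[[0,0,0.001,0,0,0,0.01],[0,0,0,0,0,0,0.01]]'
```

```text
time_s: 24.6
eef_pos: [522.2, 3.3, 69.2]
ee_rot: [0.0, 0.691, 0.723, 0.0]
force: [1.3, 0.6, -2.7]
grip_width: 0.22
grip_force: 58.8
time_s: 24.8
eef_pos: [522.2, 3.4, 68.3]
ee_rot: [0.0, 0.691, 0.723, 0.0]
force: [2.0, 1.5, -1.7]
grip_width: 0.217
grip_force: 59.1
time_s: 25.0
eef_pos: [522.2, 3.3, 67.6]
ee_rot: [0.0, 0.691, 0.723, 0.0]
force: [1.2, 1.9, 1.9]
grip_width: 0.221
grip_force: 59.5
```

Contact came at exactly the expected height (67.6). Now I'll press.

```bash
python3 -m jog '[[0,0,0.001,0,0,0,0.01],[0,0,0,0,0,0,0.01]]'
python3 -m jog '[[0,0,0.001,0,0,0,0.01],[0,0,0,0,0,0,0.01],[0,0,0,0,0,0,0.01]]'
```

```text
time_s: 25.2
eef_pos: [522.2, 3.3, 67.6]
ee_rot: [0.0, 0.691, 0.723, 0.0]
force: [-3.8, 1.9, 13.6]
grip_width: 0.219
grip_force: 61.1
time_s: 25.5
eef_pos: [522.3, 3.3, 67.6]
ee_rot: [0.001, 0.691, 0.723, 0.0]
force: [-7.6, 2.1, 24.7]
grip_width: 0.221
grip_force: 62.6
```

```bash
python3 -m jog '[[0,0,-0.0009,0,0,0,0.01],[0,0,0,0,0,0,0.01],[0,0,0,0,0,0,0.01],[0,0,0,0,0,0,0.01],[0,0,0,0,0,0,0.01]]'
python3 -m jog '[[0,0,0,0,0,0,0.01],[0,0,0,0,0,0,0.01],[0,0,0,0,0,0,0.01],[0,0,0,0,0,0,0.01],[0,0,0,0,0,0,0.01]]'
python3 - <<'E'
from h import *
s=sense(); Rm=rot(s)
print(s["eef_pos"],np.degrees(np.arctan2(Rm[1,0],Rm[0,0])),Rm[:,2].round(4),s["force"],s["wrist_torque"])
E
```

```text
time_s: 26.0
eef_pos: [522.3, 3.3, 67.6]
ee_rot: [0.0, 0.691, 0.723, 0.0]
force: [-3.8, 1.5, 15.8]
grip_width: 0.219
grip_force: 61.3
time_s: 26.5
eef_pos: [522.3, 3.3, 67.6]
ee_rot: [0.0, 0.691, 0.723, 0.0]
force: [-4.2, 1.0, 14.9]
grip_width: 0.226
grip_force: 61.3
[522.25135447   3.33950898  67.59096928] 92.60648629043644 [ 8.e-04 -3.e-04 -1.e+00] [-4.15198354  1.01557547 14.91111992] [0.33151283 0.67644091 0.02341027]
```

Stable at about 15 N, level and at the home height, so I'm handing it in.

```bash
python3 -c "
from rig import finish_job
print(finish_job())"
```

```text
the job is handed in; nothing more can be done
None
```

I handed the job in at about 26.5 s with the three cells in file against the stop and the lid down over both dowels, still gripped and pressed at about 15 N; the final fit was judged by force and height readings, not a last look.

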